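# Draw out the glaze additive bottle and open its push-and-turn cap

### The job

The bottle of glaze additive is clamped in a wooden carriage under the little riser shelf: pull the carriage by its upright post, along its track, all the way out to its stop. Then open the bottle's safety cap: press it squarely down first, then keep it pressed while you twist it counterclockwise (seen from above) until it is free, and lift it off. Finish while still holding the cap in the gripper, level and still, straight above the open bottle with about a hand's width (some 80 mm) of air between them, the carriage still fully out; leave the pottery standing around undisturbed.

Things in the scene. Friction and masses are not known exactly. Their poses are not given: they have to be found in the camera images.
- post_grip (a point): Upright round wooden post, 22 mm in diameter, 60 mm tall, on the front end of the carriage floor; this point is on its axis, 15 mm below its top, a good place to grip from above. z is up; the point's -y is the horizontal direction in which the carriage pulls out. The bottle's axis stands 150 mm behind the post (at its +y).
- carriage (a joint): How far the carriage is pulled out, in m: 0 as it starts, fully in; 0.16 the hard stop, fully out. Friction 2.5 N; it stays where it is left. At the start the post stands 80 to 110 mm in front of the riser board's edge and the cap's axis 40 to 70 mm behind it, under the board; at the stop the cap's axis is 90 to 120 mm in front of the edge.
- mouth (a point): Centre of the white plastic bottle's mouth: on its axis, at the top of the neck, 130 mm above the table. Neck 35 mm in diameter; body 62 mm in diameter, its shoulder 30 to 44 mm below the mouth. The bottle is clamped in the carriage and moves with it; it cannot turn or lift. Axes as post_grip.
- cap_center (a point): Centre (half-way up) of the round white cap, a loose cup 54 mm in diameter, 26.8 mm tall, 35 g; z is its axis. Closed, this point is 2.4 mm below the mouth, on its axis. It is locked until pressed down 3 mm (6 mm at most). Kept down and turned counterclockwise seen from above, it is free to lift from 0.7 to 1.35 rad of turn (aim for 1.0). Clockwise is blocked.
- spring (a joint): Spring disc in the mouth that pushes up against the inside of the cap: m of compression, 0 with the cap at rest, 0.006 fully pressed (hard stop); its force grows from about 5 N to 10 N.
- riser: Fixed wooden riser shelf with the track: base board 120 mm wide, runners to 24 mm high; above, a board 240 mm wide (x) and 200 mm deep on four legs, underside 175 mm above the table, saucers and tiles on it up to 230 mm. Origin on the table under the middle of the board's front edge; the carriage comes out to its -y, the board lies at its +y.
- mug_mid (a point): White glazed mug, 82 mm in diameter, 90 mm tall; loose, a bystander, not part of the job; this point is on its axis, half-way up
- beaker_mid (a point): Unglazed clay beaker without a handle, 80 mm in diameter, 115 mm tall; loose, a bystander, not part of the job; this point is on its axis, half-way up
- dish_mid (a point): Small glazed bowl, 110 mm in diameter, 45 mm tall; loose, a bystander, not part of the job; this point is on its axis, half-way up

How it is judged:
By the outcome, as a careful person would: the job done as asked, in the order asked, and still so for the second after the job is handed in, while the arm keeps its last pose, push and grip.
It also fails if it takes over 51 s, if anything falls off the work surface, if the arm or the gripper's body presses on something with over 40 N, if the wrist force passes 120 N, or if a joint passes its speed limit or range.

### The arm

A 7-joint arm with a two-finger parallel gripper is mounted at the origin on the work surface. World frame = base frame: x ahead of the robot, y to its left, z up, the work surface at z = 0. Lengths are in m, angles in rad, forces in N, time in s.
With the tool pointing down it reaches from about 0.4 to 0.85 m from the base axis. Payload 4.5 kg.
Tool frame: the origin (TCP) lies between the finger pads; the fingertips stand 19 mm ahead of it and the grasp point (between the pads) is the TCP (r.tips_ahead is the distance from the TCP to the fingertips, in m); z points along the fingers, y is the line along which they close (so a half turn about z gives the same grasp; the last joint's range is limited). The gripper opens to 88 mm and grips with 3 to 60 N. Pads are 18 mm wide; open, the fingers measure 123 mm over their backs; the gripper's body (75 mm by 187 mm) begins 45 mm behind the grasp point.
Start: joints at [1.301, 0.689, -0.195, 1.565, 0.157, 0.902, -0.215], TCP at [0.187, -0.596, 0.258] pointing down, gripper open.
Joint ranges: [-3.01, 3.01], [-0.46, 2.08], [-1.47, 1.51], [0.13, 2.56], [-1, 4.14], [0.04, 2.09], [-2.66, 2.66]. Speed limits (rad/s): [2.57, 2.57, 3.14, 3.14, 3.14, 3.14, 3.14].

### API

Orientations are given as a unit quaternion [x, y, z, w].
In Python, from plant import r, cams, models gives the robot as it stands. The module is installed in compiled form; this text tells all that it offers.
- The arm moves only by the tool jog_arm, never from a script. Its arguments are lists of equal length, an entry for each row: "turn": the turn, a rotation vector about the tool's x, y, z in rad, a list of three; "translation": the shift along the tool's x, y, z in m, a list of three; "grip": the closure, from 0 (fully open) to 1 (shut). In form: {"turn": [[ax, ay, az], ...], "translation": [[tx, ty, tz], ...], "grip": [grip, ...]}. A call has 1 to 20 rows; each row is the pose to reach, as a shift and turn from the pose commanded when the call began, along the tool's axes at that moment; what a row does not reach only later rows make up. A row lasts 1/8 s, in which the tool goes at most 62.5 mm and 10.7 degrees, less where a joint would pass 70% of its speed; a pose out of reach is approached as far as the arm can. A call with a gripper value outside its range is refused whole. The fingers move at their own pace and stop on an object; "force" is the grip in N (left out, the last holds). Time passes only in rows, so rows that repeat a pose let the fingers close. It gives the time, the measured TCP pose, the force, the opening and the grip force at its end, in the units of the state.
- r.get_state(): the state, without advancing time (a new reading comes with each control period).
- cams.snapshot(name): name is "scene" or "top" or "wrist"; returns the picture (480x640x3 uint8, red, green, blue); there is no depth.
- cams.camera_params(name): a dict with "fx", "fy", "cx", "cy" (pixels), "eye" and "orientation" of the camera in the world. Camera axes: x right, y up, looking along -z (the intrinsics and any distortion apply to the point x, -y, -z); pixel columns grow to the right and rows downward; lengths in m; the calibration is good to about 2 mm. A picture is of the moment at which its call begins: read the wrist's pose just before it. camera_params takes no time and is no camera call; for the wrist camera it gives the pose at the moment of the call.
- r.finish_job(): hands the job in; it is judged then, once.
Trained networks look in the newest picture that a camera, given by its name, has taken for a name from the list of things; names that differ only in an ending like _2 or _b are one class to them, and where a whole thing is asked for, a point or a joint stands for the part that bears it (a point fixed in the world has none). Each returns a list of dicts, best first, with "p" (0 to 1); they miss things now and then, are a little off and sometimes report something else, mostly with a low value. They report only what shows in the picture. A call takes as long as a camera call.
- models.find_in(camera, name): "position" ([x, y, z] in m, in world coordinates, good to about 4 mm: the middle of the surface that is visible of it).
- models.masks_of(camera, name): "pixels" (480x640 bool, what is visible of it).
- models.place_of(camera, name): "position" ([x, y, z] in m, in world coordinates, good to about 4 mm: a listed point, or the origin of a listed thing).
The state is a dict: "clock": time; "q": joint angles; "qd": joint speeds; "joint_torque": joint torques, N m; "tool_pos": TCP position; "eef_rot": TCP orientation; "contact_force": force on the tool from outside, world axes, zero at the start; "moment": the same for the moment, N m; "opening": opening from 0.0 (shut) to 1.0 (fully open); "finger_force": force on a finger pad.
Only numpy, scipy, OpenCV 4.12 (cv2) and the standard library are available. Lean on these libraries where they do the work, as an engineer would, in place of code of your own. Each camera call takes 0.05 s, during which the arm holds its last target. There are 200 camera calls.

## Working session

There is one attempt and no reset: what is moved stays moved. The work goes in short steps, Python scripts to look and compute and a tool call to move; the robot and the scene stay as the last step left them, time stands still between calls to the robot, and variables do not carry over. Pictures are saved under pics/ and viewed, at most 10 in all, crops included, and the job is handed in when it is done.

Besides the shell and the picture viewer there is one more tool, called after "Call:" as name(argument=value, ...) on one line, values as JSON. jog_arm: Moves the arm, as the interface text tells. Its arguments: {"type":"object","properties":{"turn":{"type":"array"},"translation":{"type":"array"},"grip":{"type":"array"},"force":{"type":"number"}},"required":["turn","translation","grip"]}

```bash
mkdir -p pics; cat > h.py <<'E'
import numpy as np, cv2
from plant import r, cams, models
from scipy.spatial.transform import Rotation as R
def save(c,n):
    im=cams.snapshot(c); cv2.imwrite(f'pics/{n}.png',im[:,:,::-1]); return im
def st():
    s=r.get_state(); print('t',round(s['clock'],2),'pos',np.round(s['tool_pos'],4),'q',np.round(s['q'],2))
    print(np.round(R.from_quat(s['eef_rot']).as_matrix(),3).tolist(),'F',np.round(s['contact_force'],1),'op',round(s['opening'],3)); return s
E
python3 - <<'E'
from h import *
st()
for c in ['scene','top']:
    save(c,c+'1'); p=cams.camera_params(c); print(c,p)
    for n in ['post_grip','mouth','cap_center','riser','mug_mid','beaker_mid','dish_mid']:
        for d in models.place_of(c,n)[:2]: print(n,np.round(d['position'],4),round(d['p'],2))
E
```

```text
t 0.0 pos [ 0.1867 -0.5958  0.2569] q [ 1.3   0.69 -0.19  1.57  0.16  0.9  -0.22]
[[0.954, 0.299, -0.001], [0.299, -0.954, 0.002], [-0.0, -0.002, -1.0]] F [-0.2 -0.9  0.9] op 0.998
scene {'fx': 493.0181875295898, 'fy': 493.0181875295898, 'cx': 317.0900467806079, 'cy': 239.7322803586878, 'eye': array([ 0.97445774, -0.32944656,  0.65017306]), 'orientation': array([0.3756049 , 0.14478836, 0.30866996, 0.86178892])}
post_grip [0.4996 0.0905 0.0689] 0.95
mouth [0.4627 0.2349 0.1301] 0.84
cap_center [0.465  0.242  0.1284] 0.62
riser [0.4731 0.1913 0.001 ] 0.92
mug_mid [0.6861 0.0351 0.0443] 0.97
mug_mid [0.6348 0.145  0.056 ] 0.28
beaker_mid [0.6376 0.1411 0.0593] 0.93
dish_mid [0.2614 0.2738 0.022 ] 0.97
top {'fx': 550.3940115755239, 'fy': 550.3940115755239, 'cx': 319.6455570333122, 'cy': 236.10203375326628, 'eye': array([0.39496154, 0.12836466, 1.09565869]), 'orientation': array([-0.05801773,  0.05502225,  0.71040913, -0.69923198])}
post_grip [0.4959 0.0971 0.0669] 0.79
mug_mid [0.6844 0.035  0.0406] 0.95
beaker_mid [0.6365 0.1424 0.06  ] 0.84
dish_mid [0.2624 0.2795 0.0198] 0.66
```

View pics/scene1.png

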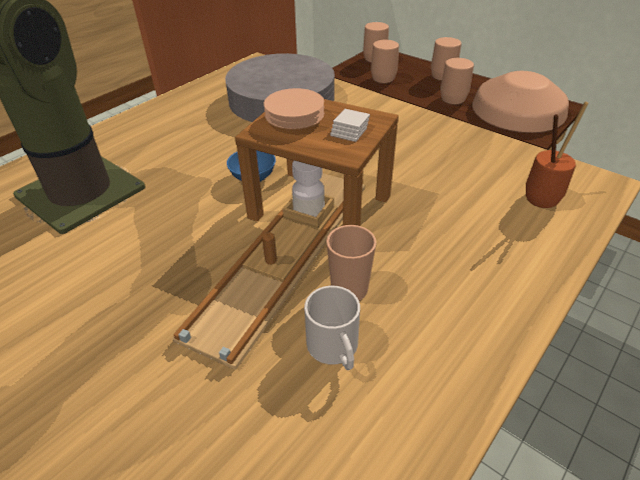

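View pics/top1.png

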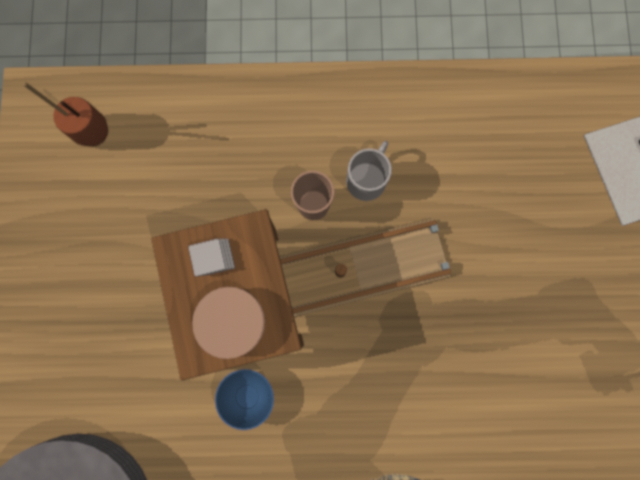

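The scene view shows the carriage under the riser, with the post at about (269,247), the cap at about (307,172), and the mug and beaker to the right of the track. In the top view the post top is at (341,270), the board's front edge runs (267,211)-(300,347), and the stop blocks are at (435,229) and (445,266).

```bash
cat >> h.py <<'E'
def ray(c,uv,z,p=None):
    p=p or cams.camera_params(c); d=R.from_quat(p['orientation']).apply([(uv[0]-p['cx'])/p['fx'],-(uv[1]-p['cy'])/p['fy'],-1])
    e=np.array(p['eye']); return e+d*(z-e[2])/d[2]
def proj(c,P,p=None):
    p=p or cams.camera_params(c); v=R.from_quat(p['orientation']).inv().apply(np.array(P)-p['eye'])
    return p['cx']-p['fx']*v[...,0]/v[...,2], p['cy']+p['fy']*v[...,1]/v[...,2]
E
python3 - <<'E'
from h import *
for n,c,uv,z in [('eL','top',(267,211),.19),('eR','top',(300,347),.19),('s1','top',(435,229),.028),('s2','top',(445,266),.028),('posttop','top',(341,268),.084),('rail1a','top',(284,261),.024),('rail1b','top',(436,223),.024),('rail2a','top',(297,313),.024),('rail2b','top',(449,275),.024),('sc_s1','scene',(225,352),.028),('sc_s2','scene',(184,335),.028),('sc_post','scene',(269,234),.084)]:
    print(n,np.round(ray(c,uv,z),4))
for c in ['scene','top']:
    save(c,c+'2')
    m=models.masks_of(c,'post_grip'); 
    for d in m[:1]:
        ys,xs=np.nonzero(d['pixels']); print(c,d['p'],len(xs),xs.min(),xs.max(),ys.min(),ys.max())
    for n in ['post_grip','mouth','cap_center','riser']:
        for d in models.place_of(c,n)[:1]: print(n,np.round(d['position'],4),round(d['p'],2))
E
```

```text
eL [0.5853 0.2189 0.19  ]
eR [0.3603 0.1656 0.19  ]
s1 [ 0.5778 -0.0955  0.028 ]
s2 [ 0.5044 -0.1114  0.028 ]
posttop [0.4981 0.0929 0.084 ]
rail1a [0.5197 0.2021 0.024 ]
rail1b [ 0.5905 -0.0989  0.024 ]
rail2a [0.4184 0.1776 0.024 ]
rail2b [ 0.4871 -0.1191  0.024 ]
sc_s1 [ 0.5833 -0.0938  0.028 ]
sc_s2 [ 0.5104 -0.1129  0.028 ]
sc_post [0.4971 0.0972 0.084 ]
post_grip [0.4959 0.0923 0.0683] 0.55
mouth [0.6355 0.1417 0.0567] 0.73
cap_center [0.4647 0.2399 0.1253] 0.97
riser [ 0.4733  0.1922 -0.0017] 0.92
top 0.81 3094 282 359 249 307
post_grip [0.4987 0.0944 0.0665] 0.7
```

```bash
cat >> h.py <<'E'
FY=np.deg2rad(13.3)  # fixture yaw
def go(P,yaw):
    "tool-frame rotvec/translation to world P, tool-down with tool x at world yaw (deg)"
    s=r.get_state(); A=R.from_quat(s['eef_rot']); a=np.deg2rad(yaw)
    B=R.from_matrix(np.array([[np.cos(a),np.sin(a),0],[np.sin(a),-np.cos(a),0],[0,0,-1]]))
    print('turn',np.round((A.inv()*B).as_rotvec(),4).tolist(),'trans',np.round(A.inv().apply(np.array(P)-s['tool_pos']),4).tolist())
E
python3 -c "
from h import *
go([.4975,.094,.25],103.3)"
```

```text
turn [0.0001, 0.0, -1.4991] trans [0.5028, -0.5659, 0.0077]
```

Call:
jog_arm(turn=[[0,0,-0.1],[0,0,-0.2],[0,0,-0.3],[0,0,-0.4],[0,0,-0.5],[0,0,-0.6],[0,0,-0.7],[0,0,-0.8],[0,0,-0.9],[0,0,-1.0],[0,0,-1.1],[0,0,-1.2],[0,0,-1.3],[0,0,-1.4],[0,0,-1.5],[0,0,-1.5],[0,0,-1.5],[0,0,-1.5]], translation=[[0.0335,-0.0377,0.001],[0.067,-0.0755,0.001],[0.1006,-0.1132,0.002],[0.134,-0.151,0.002],[0.1676,-0.1886,0.003],[0.201,-0.226,0.003],[0.2346,-0.264,0.004],[0.268,-0.302,0.004],[0.302,-0.3395,0.005],[0.335,-0.377,0.005],[0.3687,-0.415,0.006],[0.402,-0.453,0.006],[0.436,-0.49,0.007],[0.469,-0.528,0.007],[0.503,-0.566,0.008],[0.503,-0.566,0.008],[0.503,-0.566,0.008],[0.503,-0.566,0.008]], grip=[0,0,0,0,0,0,0,0,0,0,0,0,0,0,0,0,0,0])

```text
clock: 3.65
tool_pos: [0.4972, 0.0924, 0.2496]
eef_rot: [0.621, 0.784, -0.001, 0.0]
contact_force: [-0.2, 0.5, 1.0]
opening: 1.001
finger_force: 0.0
```

```bash
python3 - <<'E'
from h import *
st()
p=cams.camera_params('wrist'); save('wrist','w1')
for n in ['post_grip','cap_center','beaker_mid','mug_mid','riser']:
    for d in models.place_of('wrist',n)[:1]: print(n,np.round(d['position'],4),round(d['p'],2))
print(proj('wrist',[[.4975,.094,.083],[.4975,.094,.023]],p))
go([.4975,.094,.073],103.3)
E
```

```text
t 3.65 pos [0.4972 0.0924 0.2496] q [ 0.07  0.59 -0.55  1.92  0.44  0.76 -0.5 ]
[[-0.229, 0.974, -0.001], [0.974, 0.229, -0.002], [-0.001, -0.001, -1.0]] F [-0.2  0.5  1. ] op 1.001
post_grip [0.4994 0.0956 0.0689] 0.85
beaker_mid [0.6385 0.139  0.0572] 0.59
mug_mid [0.6845 0.034  0.0448] 0.89
(array([327.79894864, 327.6825341 ]), array([222.20268003, 208.94932292]))
turn [-0.0, 0.0003, 0.0001] trans [0.0004, 0.0, 0.1768]
```

View pics/w1.png

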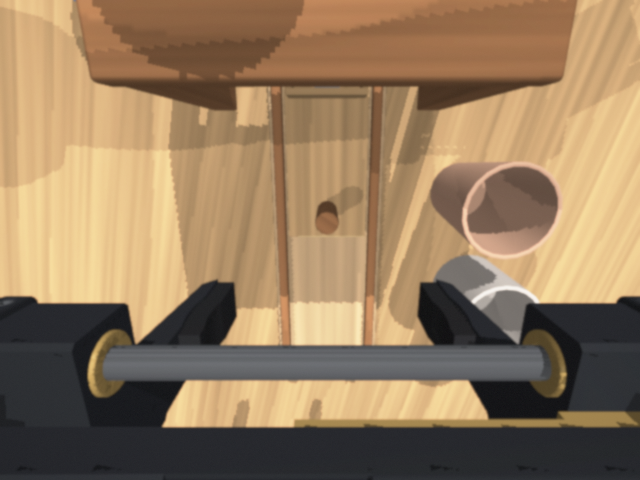

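The wrist view shows the post top at (327,222), matching the predicted (328,222). The rails and board edge are square in the image, and the beaker at about (510,210) is clear of the right finger.

Call:
jog_arm(turn=[[0,0,0],[0,0,0],[0,0,0],[0,0,0],[0,0,0],[0,0,0],[0,0,0],[0,0,0],[0,0,0],[0,0,0]], translation=[[0.0005,0,0.03],[0.0005,0,0.06],[0.0005,0,0.09],[0.0005,0,0.12],[0.0005,0,0.145],[0.0005,0,0.165],[0.0005,0,0.176],[0.0005,0,0.176],[0.0005,0,0.176],[0.0005,0,0.176]], grip=[0,0,0,0,0,0,0,0,0,0])

```text
clock: 5.2
tool_pos: [0.498, 0.0947, 0.0744]
eef_rot: [0.62, 0.784, 0.001, 0.0]
contact_force: [-0.4, -0.6, 0.3]
opening: 0.999
finger_force: 0.0
```

Call:
jog_arm(turn=[[0,0,0],[0,0,0],[0,0,0],[0,0,0],[0,0,0],[0,0,0],[0,0,0],[0,0,0]], translation=[[0,0,0],[0,0,0],[0,0,0],[0,0,0],[0,0,0],[0,0,0],[0,0,0],[0,0,0]], grip=[0.5,0.8,0.9,0.9,0.9,0.9,0.9,0.9], force=30)

```text
clock: 6.2
tool_pos: [0.4967, 0.0944, 0.0736]
eef_rot: [0.62, 0.785, -0.001, -0.0]
contact_force: [-2.4, 1.0, 1.7]
opening: 0.24
finger_force: 30.0
```

Call:
jog_arm(turn=[[0,0,0],[0,0,0],[0,0,0],[0,0,0],[0,0,0],[0,0,0],[0,0,0],[0,0,0],[0,0,0],[0,0,0],[0,0,0],[0,0,0],[0,0,0],[0,0,0],[0,0,0],[0,0,0],[0,0,0],[0,0,0]], translation=[[-0.005,0,0],[-0.015,0,0],[-0.027,0,0],[-0.039,0,0],[-0.051,0,0],[-0.063,0,0],[-0.075,0,0],[-0.087,0,0],[-0.099,0,0],[-0.111,0,0],[-0.123,0,0],[-0.135,0,0],[-0.145,0,0],[-0.151,0,0],[-0.155,0,0],[-0.158,0,0],[-0.16,0,0],[-0.16,0,0]], grip=[0.9,0.9,0.9,0.9,0.9,0.9,0.9,0.9,0.9,0.9,0.9,0.9,0.9,0.9,0.9,0.9,0.9,0.9])

```text
clock: 8.45
tool_pos: [0.5334, -0.0614, 0.0736]
eef_rot: [0.62, 0.784, -0.001, -0.001]
contact_force: [-5.3, 2.2, 3.8]
opening: 0.239
finger_force: 30.0
```

Call:
jog_arm(turn=[[0,0,0],[0,0,0],[0,0,0],[0,0,0],[0,0,0]], translation=[[-0.002,0,0],[-0.004,0,0],[-0.006,0,0],[-0.006,0,0],[-0.006,0,0]], grip=[0.9,0.9,0.9,0.9,0.9])

```text
clock: 9.07
tool_pos: [0.5335, -0.0616, 0.0736]
eef_rot: [0.618, 0.786, 0.002, -0.004]
contact_force: [-10.2, 12.0, 5.4]
opening: 0.241
finger_force: 30.0
```

Call:
jog_arm(turn=[[0,0,0],[0,0,0],[0,0,0],[0,0,0],[0,0,0],[0,0,0],[0,0,0],[0,0,0],[0,0,0],[0,0,0],[0,0,0],[0,0,0]], translation=[[0,0,0],[0,0,0],[0,0,0],[0,0,0],[0,0,-0.02],[0,0,-0.05],[0,0,-0.09],[0,0,-0.13],[0,0,-0.17],[0,0,-0.18],[0,0,-0.18],[0,0,-0.18]], grip=[0.4,0,0,0,0,0,0,0,0,0,0,0])

```text
clock: 10.58
tool_pos: [0.535, -0.0671, 0.2523]
eef_rot: [0.62, 0.785, -0.001, -0.001]
contact_force: [-0.6, 0.4, 0.6]
opening: 1.003
finger_force: 0.0
```

```bash
python3 - <<'E'
from h import *
st()
for c in ['scene','top','wrist']:
    save(c,c+'3')
    for n in ['post_grip','mouth','cap_center']:
        for d in models.place_of(c,n)[:1]: print(c,n,np.round(d['position'],4),round(d['p'],2))
    for d in models.masks_of(c,'cap_center')[:1]:
        m=d['pixels'].astype('uint8'); (x,y),rad=cv2.minEnclosingCircle(cv2.findNonZero(m)); print('mask',d['p'],m.sum(),x,y,rad)
    print('pred',proj(c,[[.4998,.0848,.141],[.5335,-.0616,.083]]))
go([.4998,.0848,.26],103.3-28.6)
E
```

```text
t 10.57 pos [ 0.535  -0.0671  0.2523] q [ 0.41  0.64 -0.62  1.82  0.48  0.84 -0.21]
[[-0.231, 0.973, -0.003], [0.973, 0.231, -0.0], [0.0, -0.003, -1.0]] F [-0.6  0.4  0.6] op 1.003
scene post_grip [ 0.5316 -0.0657  0.0668] 0.73
scene cap_center [0.4999 0.0872 0.1256] 0.8
mask 0.65 960 262.3414611816406 219.1707305908203 18.40673828125
pred (array([261.97194683, 213.34972447]), array([212.63252391, 299.28759344]))
top post_grip [ 0.5363 -0.0621  0.0671] 0.9
top mouth [0.4965 0.0822 0.1282] 0.84
top cap_center [0.5018 0.0832 0.1229] 0.77
pred (array([346.72231803, 423.85690483]), array([263.59328515, 247.70070313]))
wrist post_grip [ 0.5326 -0.0614  0.0702] 0.56
wrist cap_center [0.4993 0.0831 0.1285] 0.86
mask 0.65 4229 324.5 16.040983200073242 45.42655563354492
pred (array([326.63367362, 325.71116204]), array([ -0.34968161, 216.8459933 ]))
turn [0.0001, 0.0, 0.5] trans [0.1559, -0.0001, -0.0063]
```

View pics/wrist3.png

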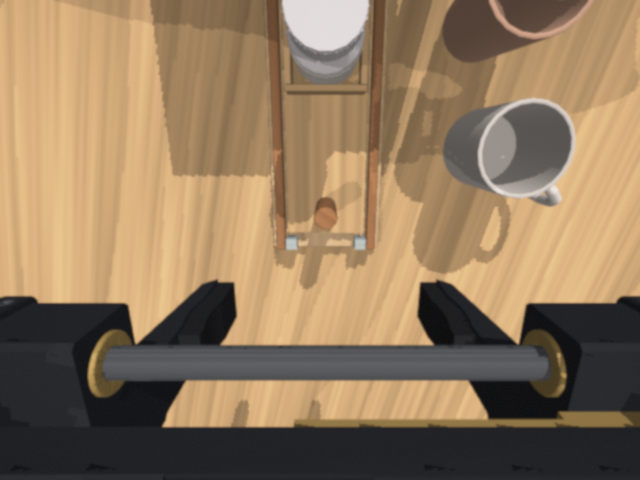

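The wrist view shows the post at (325,213) right against the stop blocks at (291,243) and (360,243). The cap is in view at about (325,16), and the mug and beaker haven't moved.

Call:
jog_arm(turn=[[0,0,0.06],[0,0,0.12],[0,0,0.2],[0,0,0.3],[0,0,0.4],[0,0,0.5],[0,0,0.5],[0,0,0.5],[0,0,0.5]], translation=[[0.02,0,-0.004],[0.05,0,-0.006],[0.08,0,-0.006],[0.11,0,-0.006],[0.14,0,-0.006],[0.156,0,-0.006],[0.156,0,-0.006],[0.156,0,-0.006],[0.156,0,-0.006]], grip=[0,0,0,0,0,0,0,0,0])

```text
clock: 12.45
tool_pos: [0.5, 0.0837, 0.2596]
eef_rot: [0.795, 0.606, -0.0, 0.0]
contact_force: [-0.3, -0.5, 0.6]
opening: 0.996
finger_force: 0.0
```

```bash
python3 - <<'E'
from h import *
s=st(); c='wrist'; save(c,'w4'); p=cams.camera_params(c)
print('eye in tool',R.from_quat(s['eef_rot']).inv().apply(p['eye']-s['tool_pos']))
for d in models.place_of(c,'cap_center')[:1]: print(np.round(d['position'],4),d['p'])
for d in models.find_in(c,'cap_center')[:1]: print('find',np.round(d['position'],4),d['p'])
for d in models.masks_of(c,'cap_center')[:1]:
    m=d['pixels'].astype('uint8'); (x,y),rad=cv2.minEnclosingCircle(cv2.findNonZero(m)); print('mask',d['p'],m.sum(),x,y,rad,ray(c,(x,y),.141,p))
print('pred',proj(c,[.4998,.0848,.141],p))
go([.4998,.0848,.131],74.7)
E
```

```text
t 12.45 pos [0.5    0.0837 0.2596] q [ 0.04  0.56 -0.47  1.91  0.36  0.76 -0.9 ]
[[0.265, 0.964, -0.0], [0.964, -0.265, -0.001], [-0.001, 0.0, -1.0]] F [-0.3 -0.5  0.6] op 0.996
eye in tool [ 7.31213448e-02  1.02136203e-04 -1.26961893e-01]
[0.4999 0.0822 0.1296] 0.79
find [0.523  0.0009 0.024 ] 0.68
mask 0.83 4051 325.5 236.0 37.1652717590332 [0.49993776 0.08640226 0.141     ]
pred (np.float64(325.8846216104584), np.float64(237.98261508348793))
turn [0.0001, 0.0002, -0.0006] trans [0.0004, -0.0003, 0.1287]
```

View pics/w4.png

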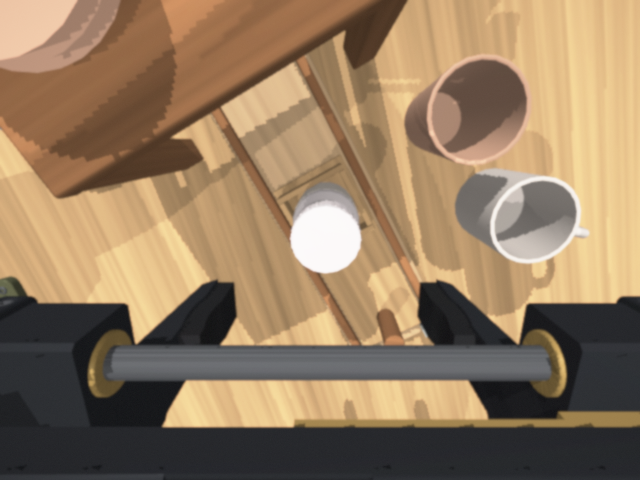

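The wrist view shows the cap top centred at about (326,239), on the prediction. The fingers are clear to either side, and the beaker and mug are clear too.

Call:
jog_arm(turn=[[0,0,0],[0,0,0],[0,0,0],[0,0,0],[0,0,0],[0,0,0],[0,0,0],[0,0,0],[0,0,0]], translation=[[0.0005,0,0.025],[0.0005,0,0.05],[0.0005,0,0.075],[0.0005,0,0.1],[0.0005,0,0.118],[0.0005,0,0.127],[0.0005,0,0.1285],[0.0005,0,0.1285],[0.0005,0,0.1285]], grip=[0,0,0,0,0,0,0,0,0])

```text
clock: 13.78
tool_pos: [0.5004, 0.0855, 0.1318]
eef_rot: [0.795, 0.607, 0.001, 0.0]
contact_force: [0.3, -0.1, -0.3]
opening: 1.0
finger_force: 0.0
```

Call:
jog_arm(turn=[[0,0,0],[0,0,0],[0,0,0],[0,0,0],[0,0,0],[0,0,0],[0,0,0],[0,0,0]], translation=[[0,0,0],[0,0,0],[0,0,0],[0,0,0],[0,0,0],[0,0,0],[0,0,0],[0,0,0]], grip=[0.3,0.5,0.6,0.6,0.6,0.6,0.6,0.6], force=40)

```text
clock: 14.78
tool_pos: [0.5, 0.0854, 0.1312]
eef_rot: [0.795, 0.607, -0.0, 0.0]
contact_force: [0.1, -0.1, 0.7]
opening: 0.607
finger_force: 40.0
```

Call:
jog_arm(turn=[[0,0,0],[0,0,0],[0,0,0],[0,0,0],[0,0,0],[0,0,0]], translation=[[0,0,0.001],[0,0,0.002],[0,0,0.003],[0,0,0.004],[0,0,0.005],[0,0,0.005]], grip=[0.6,0.6,0.6,0.6,0.6,0.6])

```text
clock: 15.52
tool_pos: [0.5, 0.0854, 0.1266]
eef_rot: [0.795, 0.607, 0.0, 0.0]
contact_force: [-1.5, -0.1, 8.0]
opening: 0.606
finger_force: 40.0
```

Call:
jog_arm(turn=[[0,0,0],[0,0,0],[0,0,-0.05],[0,0,-0.12],[0,0,-0.2],[0,0,-0.28],[0,0,-0.36],[0,0,-0.44],[0,0,-0.52],[0,0,-0.6],[0,0,-0.68],[0,0,-0.76],[0,0,-0.84],[0,0,-0.92],[0,0,-0.98],[0,0,-1.02],[0,0,-1.02],[0,0,-1.02]], translation=[[0,0,0.0004],[0,0,0.0004],[0,0,0.0004],[0,0,0.0004],[0,0,0.0004],[0,0,0.0004],[0,0,0.0004],[0,0,0.0004],[0,0,0.0004],[0,0,0.0004],[0,0,0.0004],[0,0,0.0004],[0,0,0.0004],[0,0,0.0004],[0,0,0.0004],[0,0,0.0004],[0,0,0.0004],[0,0,0.0004]], grip=[0.6,0.6,0.6,0.6,0.6,0.6,0.6,0.6,0.6,0.6,0.6,0.6,0.6,0.6,0.6,0.6,0.6,0.6])

```text
clock: 17.77
tool_pos: [0.4998, 0.0861, 0.1263]
eef_rot: [0.397, 0.918, 0.0, 0.0]
contact_force: [-2.0, 0.2, 8.3]
opening: 0.601
finger_force: 40.0
```

```bash
python3 - <<'E'
from h import *
s=st(); print(s['moment'])
E
```

```text
t 17.77 pos [0.4998 0.0861 0.1263] q [ 0.09  0.81 -0.58  2.02  0.83  0.57 -0.33]
[[-0.684, 0.729, 0.0], [0.729, 0.684, 0.001], [0.0, 0.001, -1.0]] F [-2.   0.2  8.3] op 0.601
[0.02883544 0.28750572 0.07422516]
```

Call:
jog_arm(turn=[[0,0,0],[0,0,0],[0,0,0],[0,0,0],[0,0,0],[0,0,0],[0,0,0]], translation=[[0,0,-0.002],[0,0,-0.004],[0,0,-0.006],[0,0,-0.008],[0,0,-0.01],[0,0,-0.012],[0,0,-0.012]], grip=[0.6,0.6,0.6,0.6,0.6,0.6,0.6])

```text
clock: 18.65
tool_pos: [0.4999, 0.0852, 0.1378]
eef_rot: [0.398, 0.918, -0.0, 0.0]
contact_force: [0.3, -0.0, 0.2]
opening: 0.609
finger_force: 40.0
```

Call:
jog_arm(turn=[[0,0,0],[0,0,0],[0,0,0],[0,0,0],[0,0,0],[0,0,0],[0,0,0],[0,0,0],[0,0,0],[0,0,0],[0,0,0],[0,0,0]], translation=[[0,0,-0.006],[0,0,-0.016],[0,0,-0.028],[0,0,-0.04],[0,0,-0.052],[0,0,-0.064],[0,0,-0.075],[0,0,-0.083],[0,0,-0.088],[0,0,-0.089],[0,0,-0.089],[0,0,-0.089]], grip=[0.6,0.6,0.6,0.6,0.6,0.6,0.6,0.6,0.6,0.6,0.6,0.6])

```text
clock: 20.15
tool_pos: [0.4998, 0.0853, 0.2265]
eef_rot: [0.398, 0.918, -0.0, -0.0]
contact_force: [0.0, -0.5, -0.8]
opening: 0.608
finger_force: 40.0
```

```bash
python3 - <<'E'
from h import *
s=st()
for c in ['scene','wrist']:
    save(c,c+'5'); 
    for n in ['cap_center','mouth','post_grip','mug_mid','beaker_mid']:
        for d in models.place_of(c,n)[:1]: print(c,n,np.round(d['position'],4),round(d['p'],2))
E
```

```text
t 20.15 pos [0.4998 0.0853 0.2265] q [ 0.19  0.67 -0.74  1.93  0.63  0.79 -0.16]
[[-0.684, 0.73, -0.001], [0.73, 0.684, -0.0], [0.0, -0.001, -1.0]] F [ 0.  -0.5 -0.8] op 0.608
scene cap_center [0.5019 0.0866 0.2213] 0.88
scene mouth [0.5004 0.0844 0.1311] 0.85
scene post_grip [ 0.5326 -0.064   0.0685] 0.78
scene mug_mid [0.6831 0.0373 0.0418] 0.61
scene beaker_mid [0.6326 0.143  0.0581] 0.79
wrist cap_center [0.5052 0.0805 0.2248] 0.97
wrist mouth [0.5003 0.0836 0.1291] 0.69
wrist beaker_mid [0.6374 0.1372 0.0567] 0.67
```

View pics/scene5.png

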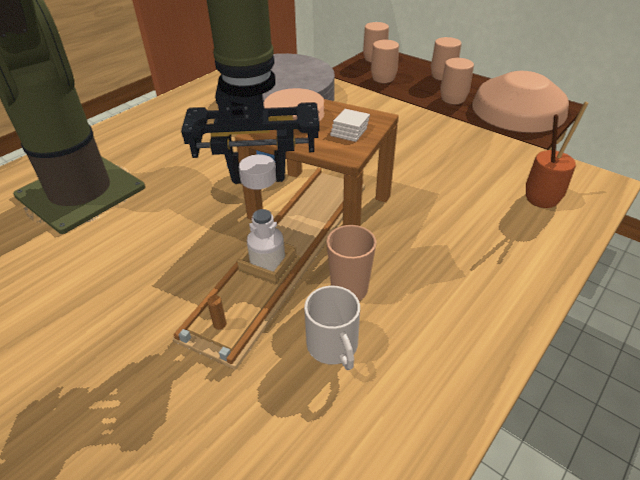

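The scene view shows the cap held level at (257,172), straight above the open mouth at (263,217). The post is at its stop at (217,312), and the mug and beaker are where they started. Handing in.

```bash
python3 -c "
from plant import r
print(r.finish_job())"
```

```text
the job is handed in; nothing more can be done
None
```

The job is handed in at about 20 s of the 51 s allowed: the carriage is out at its stop, and the cap was pressed, twisted free and is held level about 80 mm above the open bottle, with the mug and beaker where they stood; the small bowl wasn't re-checked, and no verdict came back.

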